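Lift the hot glue pot out of its warmer with a screwdriver and stand it on the cork mat

TASK

The glue pot in the warmer is hot, so keep the gripper off the pot and its wire handle: take the screwdriver by its handle, pass its shank under the wire handle and lift the pot out of the warmer with it. Keep the pot upright and set it down gently on the round cork mat, with no edge of its bottom hanging over, then draw the screwdriver out and lay it down flat on the bench. Leave the glue bottle, the screw jar and the wax tin where they stand.

Things in the scene. Friction and masses are not known exactly. Their poses are not given: they have to be found in the camera images.
- glue_pot: round aluminium pot with a fixed lid; bottom 78 mm across, wall 84 mm, rim 88 mm, low lid knob to 90 mm height; 0.2 to 0.4 kg. Origin: centre of its underside; z up. Its wire handle is pinned to ears at its +x and -x sides, 60 mm above the underside, so the arch lies in the pot's x-z plane and a shank passes under it along the pot's y axis, from either side
- bail (a joint): swing of the wire handle about the pot's x axis, rad: 0 upright, positive with its top leaning to the pot's -y side. Light friction holds it wherever it is left, within 1.2 either way; it swings freely under load
- bail_top (a point): underside of the middle of the 5 mm steel wire handle: 74.5 mm from the hinge line, so 134.5 mm above the pot's underside when upright. Here the wire has a flat-topped upward kink, 16 mm wide, 11 mm high, in which a thin shank settles; from it the wire slopes to shoulders 33 mm to each side, 17 mm lower, and runs down to the ears. 44 mm of height is open between lid knob and wire
- warmer: round grey electric glue warmer, 132 mm across, fixed to the bench, control panel towards its -x side. Origin: centre of its underside, z up. The pot stands on its plate, 48 mm above the bench, inside a collar 95 mm wide inside (116 mm outside) that rises 11 mm above the plate; so the pot cannot be slid off, only lifted
- cork_mat: round cork mat, 106 mm across, 10 mm thick, fixed to the bench. Origin: centre of its underside
- screwdriver: screwdriver with an orange handle, 210 mm long, 0.11 kg, lying on the bench. Origin: centre of its underside as it lies, 14 mm below its long axis; +y points along the axis to the tip, which is 105 mm away. The handle, 29 mm thick, runs from y = -105 to -3 mm; the round steel shank, 6 mm thick, from there to the tip (rely on it up to y = +95 mm). Centre of mass at y = -50 mm
- glue_bottle: white glue bottle with a nozzle, 64 mm across, 226 mm high, upright; bystander. Origin: centre of its underside
- screw_jar: jar of screws with a red lid, 66 mm across, 85 mm high, upright; bystander. Origin: centre of its underside
- wax_tin: flat round tin with a green lid, 70 mm across, 29 mm high; bystander. Origin: centre of its underside

How it is judged:
By the outcome, as a careful person would: the job done as asked, in the order asked, and still so for the second after the job is handed in, with the robot touching nothing.
It also fails if it takes over 64 s, if anything falls off the work surface, if the arm or the gripper's body presses on something with over 40 N, if the wrist force passes 120 N, or if a joint passes its speed limit or range.

ROBOT

A 6-joint arm with a two-finger parallel gripper is mounted at the origin on the work surface; the furniture and walls round the work are solid. World frame = base frame: x ahead of the robot, y to its left, z up, the work surface at z = 0. Lengths are in m, angles in rad, forces in N, time in s.
With the tool pointing down it reaches from about 0.425 to 0.95 m from the base axis. Payload 3.5 kg.
Tool frame: the origin (TCP) lies at the very end of the fingers, on their centre line; the grasp point (between the pads) lies 19 mm behind it; z points along the fingers, y is the line along which they close (so a half turn about z gives the same grasp; the last joint's range is limited). The gripper opens to 85 mm and grips with 20 to 120 N. Pads are 22 mm wide; open, the fingers measure 114 mm over their backs; the gripper's body (76 mm by 85 mm) begins 54 mm behind the grasp point. The pads swing forward as they close: fully open they stand 13 mm farther back than shut.
Start: joints at [0.991, 0.286, 1.577, -0, 1.279, -0.15], TCP at [0.281, 0.614, 0.231] pointing down, gripper open.
Joint ranges: [-2.77, 2.77], [-0.9, 2.22], [0.21, 2.48], [-1.53, 4.67], [0.24, 2.81], [-2.84, 2.84]. Speed limits (rad/s): [2.79, 2.79, 3.14, 3.14, 3.14, 3.14].

INTERFACE

Orientations are given as a unit quaternion [x, y, z, w].
In Python, from plant import ctrl gives the robot as it stands.
- The arm moves only by the tool move_tool, called after "Emit:" by a JSON object that holds its "api" and its "payload", one argument or row to a line. Schema: {"type":"object","properties":{"deltas":{"type":"array","items":{"type":"number"},"minItems":7,"maxItems":70},"squeeze":{"type":"number"},"only":{"type":"string"},"quiet":{"type":"boolean"},"lines":{"type":"string"}},"required":["deltas"],"additionalProperties":false}. deltas is one flat list of numbers that holds 1 to 10 rows one after another, with no inner brackets; each row has 7 numbers: dx, dy, dz in m, then a rotation vector rx, ry, rz in rad, then the opening from 0.0 (shut) to 1.0 (fully open); each row is the pose to reach, as a shift and turn from the pose commanded when the call began, along the tool's axes at that moment; what a row does not reach only later rows make up. A row lasts 1/8 s, in which the tool goes at most 0.0625 m and 0.188 rad, less where a joint would pass 70% of its speed; a pose out of reach is approached as far as the arm can. The fingers move at their own pace and stop on an object; squeeze is the grip in N (left out, the last holds). Time passes only in rows, so rows that do not move let the fingers close. The tool returns the time, the measured TCP pose, the force, the opening and the grip force at its end. only (a regular expression) keeps the lines of the reply that match it, lines (a string "A,B") keeps lines A to B, and quiet returns only ok. Input that does not fit is refused with a message, and nothing moves.
- ctrl.get_state(): the state, without advancing time (a new reading comes with each control period).
- ctrl.read_camera(name): name is "scene" or "top" or "wrist"; returns a dict with "pixels" (420x560x3 uint8, red, green, blue), "camera_matrix" (3x3 intrinsics, pixels), "dist_coeffs" ([k1, k2, p1, p2, k3] as OpenCV has them; the pictures are not rectified), "xyz" and "orientation" of the camera in the world. Camera axes: x right, y down, z forward; pixel columns grow to the right and rows downward; lengths in m; the calibration is good to about 2 mm. A picture is of the moment at which its call begins. There is no depth.
- ctrl.sign_off(): hands the job in; it is judged then, once.
The state is a dict: "time": time; "qpos": joint angles; "dq": joint speeds; "joint_efforts": joint torques, N m; "eef_pos": TCP position; "tcp_rot": TCP orientation; "contact_force": force on the tool from outside, world axes, zero at the start; "wrist_torque": the same for the moment, N m; "opening": opening from 0.0 (shut) to 1.0 (fully open); "finger_force": force on a finger pad.
Only numpy, scipy, OpenCV 4.12 (cv2) and the standard library are available. Lean on these libraries where they do the work, as an engineer would, in place of code of your own. Each camera call takes 0.05 s, during which the arm holds its last target. There are 200 camera calls.

## Working session

There is one attempt and no reset: what is moved stays moved. The work goes in short steps, Python scripts to look and compute and a tool call to move; the robot and the scene stay as the last step left them, time stands still between calls to the robot, and variables do not carry over. Pictures are saved under pics/ and viewed, at most 10 in all, crops included, and the job is handed in when it is done.

```bash
ls; mkdir -p pics
```

Run:
```python
from plant import ctrl
import cv2,json
s=ctrl.get_state();print({k:s[k] for k in('time','qpos','eef_pos','tcp_rot','opening')})
ims=[]
for n in('scene','top'):
    c=ctrl.read_camera(n);cv2.imwrite(f'pics/{n}0.png',c['pixels'][:,:,::-1])
    print(n,c['camera_matrix'],c['dist_coeffs'],c['xyz'],c['orientation'])
```

```text
pics
plant.py
{'time': 0.0, 'qpos': array([ 9.90995224e-01,  2.87211556e-01,  1.57820391e+00, -3.73675468e-06,
        1.27862508e+00, -1.49971889e-01]), 'eef_pos': array([0.28086551, 0.61304845, 0.22990203]), 'tcp_rot': array([ 2.13263313e-01,  9.76993993e-01, -1.14400369e-03, -4.35085658e-04]), 'opening': 1.0047461610174189}
scene [[526.2627305    0.         272.15017063]
 [  0.         526.2627305  213.2745778 ]
 [  0.           0.           1.        ]] [-0.08228469  0.          0.          0.          0.        ] [-0.24969446 -0.64368416  1.20086243] [ 0.86308504 -0.34154228  0.14704489 -0.34177606]
top [[485.06113644   0.         280.77550704]
 [  0.         485.06113644 210.60026512]
 [  0.           0.           1.        ]] [-0.14172202  0.          0.          0.          0.        ] [0.19658206 0.09826339 1.73528665] [ 0.70899419 -0.7010147   0.05573308 -0.05290989]
```

View pics/top0.png

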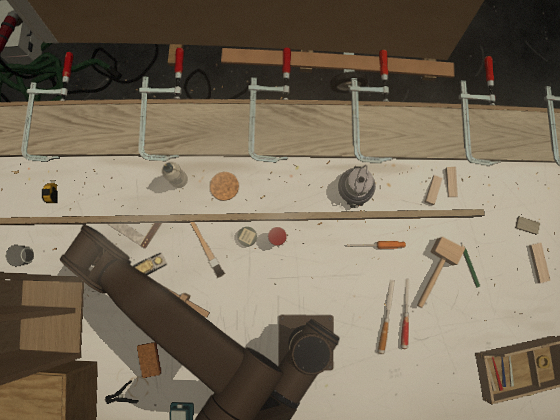

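View pics/scene0.png

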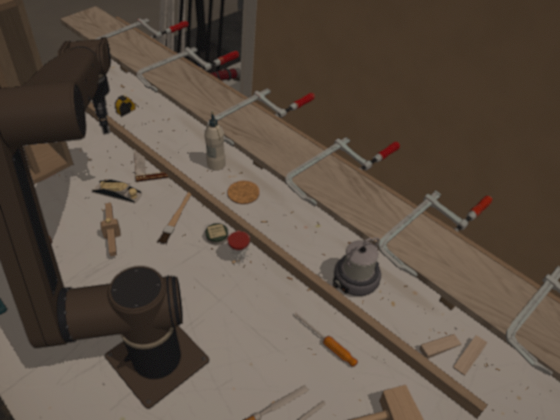

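The top view shows the mat at (224,186), the warmer and pot at (357,185), and the screwdriver from (345,245) to (405,244) with its tip to the left. The bottle is at (174,175), the tin at (246,237) and the jar at (277,236). A low rail runs along row 215, between the screwdriver and the warmer.

Create h.py:
```python
import numpy as np,cv2
from scipy.spatial.transform import Rotation as R
def ray(c,uv):
    p=cv2.undistortPoints(np.array([[uv]],float),c['camera_matrix'],c['dist_coeffs'])[0,0]
    return np.array(c['xyz']),R.from_quat(c['orientation']).apply([p[0],p[1],1.])
def onz(c,uv,z):
    o,d=ray(c,uv);return o+d*(z-o[2])/d[2]
def tri(c1,u1,c2,u2):
    o1,d1=ray(c1,u1);o2,d2=ray(c2,u2)
    d1/=np.linalg.norm(d1);d2/=np.linalg.norm(d2)
    t=np.linalg.lstsq(np.c_[d1,-d2],o2-o1,rcond=None)[0]
    a,b=o1+t[0]*d1,o2+t[1]*d2
    return (a+b)/2,np.linalg.norm(a-b)
def proj(c,P):
    Rm=R.from_quat(c['orientation']).as_matrix().T
    return cv2.projectPoints(np.array([P],float),cv2.Rodrigues(Rm)[0],-Rm@np.array(c['xyz']),c['camera_matrix'],c['dist_coeffs'])[0][0,0]
def crop(c,x0,y0,w,h,k): return cv2.resize(c['pixels'][y0:y0+h,x0:x0+w,::-1],None,fx=k,fy=k,interpolation=cv2.INTER_CUBIC)
```

Run:
```python
from plant import ctrl
from h import *
t=ctrl.read_camera('top');s=ctrl.read_camera('scene')
def blob(c,lo,hi,roi,name,z):
    x0,y0,x1,y1=roi;h=cv2.cvtColor(c['pixels'],cv2.COLOR_RGB2HSV)
    m=cv2.inRange(h,np.array(lo),np.array(hi));k=np.zeros_like(m);k[y0:y1,x0:x1]=m[y0:y1,x0:x1]
    n,l,st,ce=cv2.connectedComponentsWithStats(k);i=1+np.argmax(st[1:,4])
    print(name,st[i],ce[i].round(1),onz(c,ce[i],z).round(4));return l==i
blob(t,(5,70,90),(22,255,255),(195,160,250,210),'mat',.01)
m=blob(t,(3,150,100),(20,255,255),(330,225,420,260),'handle',.014)
ys,xs=np.nonzero(m);P=np.array([onz(t,(x,y),.014) for x,y in zip(xs.astype(float),ys.astype(float))])[:,:2]
u,sv,vt=np.linalg.svd(P-P.mean(0));q=(P-P.mean(0))@vt[0];print('axis',vt[0],q.min(),q.max(),P.mean(0))
print('tip',onz(t,(345,245),.014))
for n,uv in dict(railL=(0,222),railR=(484,212),railTop=(484,209),rail300=(300,216),wall=(300,158)).items(): print(n,onz(t,uv,0).round(3))
print('warmer',onz(t,(357,187),.03),'jar',onz(t,(277,236),.085),'tin',onz(t,(246,237),.029),'bottle base',onz(t,(178,181),0))
A=crop(t,320,150,100,110,4);B=crop(s,280,220,100,110,4)
cv2.imwrite('pics/c1.png',np.hstack([A,B]))
```

```text
mat [210 172  29  29 673] [223.9 185.7] [0.5531 0.3006 0.01  ]
handle [378 241  27   7 172] [390.3 244. ] [ 0.3469 -0.3012  0.014 ]
axis [ 0.01069905 -0.99994276] -0.04493921820572273 0.05025376408989657 [ 0.34693043 -0.3012188 ]
tip [ 0.34201785 -0.13750536  0.014     ]
railL [0.409 1.158 0.   ]
railR [ 0.469 -0.664  0.   ]
railTop [ 0.481 -0.665  0.   ]
rail300 [0.447 0.023 0.   ]
wall [0.663 0.024 0.   ]
warmer [ 0.55018855 -0.18067475  0.03      ] jar [0.36448756 0.10500011 0.085     ] tin [0.36531872 0.21469984 0.029     ] bottle base [0.57133255 0.4718714  0.        ]
```

View pics/c1.png

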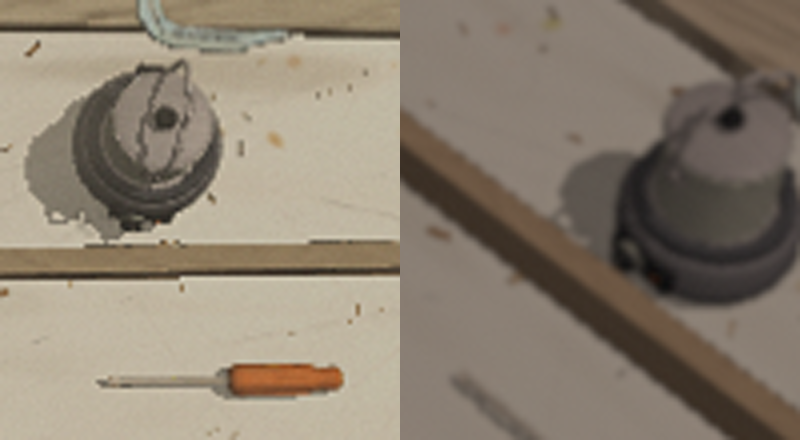

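Add to h.py:
```python
def todelta(p,q,p2,yaw,pitch=0.,tilt=None):
    """tool-axis shift and rotvec from pose (p,q) to tool-down pose at p2 with y_tool at angle yaw (pitch: world tilt about y_tool)"""
    r=R.from_quat(q);r2=R.from_matrix(np.array([[-np.cos(yaw+np.pi/2)*-1*-1,0,0]]*3)) if 0 else down(yaw,pitch)
    return r.inv().apply(np.array(p2)-p).round(4),(r.inv()*r2).as_rotvec().round(4)
def down(yaw,pitch=0.):
    y=np.array([np.cos(yaw),np.sin(yaw),0]);z=np.array([0,0,-1.]);x=np.cross(y,z)
    return R.from_matrix(np.c_[x,y,z])*R.from_rotvec([0,pitch,0])
```

```bash
sed -i 's/r=R.from_quat(q);r2=.*/r=R.from_quat(q);r2=down(yaw,pitch)/; s/,tilt=None//' h.py
```

Run:
```python
from plant import ctrl
from h import *
s=ctrl.get_state();c=ctrl.read_camera('wrist')
r=R.from_quat(s['tcp_rot']);print('cam in tool',r.inv().apply(c['xyz']-s['eef_pos']),(r.inv()*R.from_quat(c['orientation'])).as_matrix().round(3).tolist(),c['camera_matrix'][0,0])
print(todelta(s['eef_pos'],s['tcp_rot'],[.5,.2,.4],.6))
```

```text
cam in tool [ 8.43453849e-02  7.65950381e-05 -1.43102728e-01] [[0.0, -0.945, -0.328], [1.0, -0.0, 0.0], [-0.0, -0.328, 0.945]] 303.15597367918934
(array([-0.3712, -0.2847, -0.1692]), array([-1.50e-03,  2.00e-04,  5.41e-01]))
```

Move: two calls.

Emit:
{"api": "move_tool", "payload": {
  "deltas": [-0.1, -0.08, -0.12, 0, 0, 0.15, 1, -0.2, -0.15, -0.17, 0, 0, 0.3, 1, -0.371, -0.285, -0.17, 0, 0, 0.541, 1, -0.371, -0.285, -0.17, 0, 0, 0.541, 1, -0.371, -0.285, -0.17, 0, 0, 0.541, 1, -0.371, -0.285, -0.17, 0, 0, 0.541, 1, -0.371, -0.285, -0.17, 0, 0, 0.541, 1, -0.371, -0.285, -0.17, 0, 0, 0.541, 1, -0.371, -0.285, -0.17, 0, 0, 0.541, 1, -0.371, -0.285, -0.17, 0, 0, 0.541, 1]
}}

```text
time: 1.5
eef_pos: [0.4996, 0.1999, 0.4011]
tcp_rot: [0.467, 0.884, 0.0, -0.0]
contact_force: [0.4, -0.1, -0.9]
opening: 0.999
finger_force: 0.0
```

Run:
```python
from plant import ctrl
from h import *
s=ctrl.get_state();print(todelta(s['eef_pos'],s['tcp_rot'],[.45,-.24,.36],0),s['eef_pos'],s['time'])
```

```text
(array([-0.3354, -0.289 ,  0.0409]), array([-4.00e-04, -7.00e-04,  5.99e-01])) [0.49964328 0.19989449 0.40108936] 1.5
```

Emit:
{"api": "move_tool", "payload": {
  "deltas": [-0.335, -0.289, 0.04, 0, 0, 0.6, 1, -0.335, -0.289, 0.04, 0, 0, 0.6, 1, -0.335, -0.289, 0.04, 0, 0, 0.6, 1, -0.335, -0.289, 0.04, 0, 0, 0.6, 1, -0.335, -0.289, 0.04, 0, 0, 0.6, 1, -0.335, -0.289, 0.04, 0, 0, 0.6, 1, -0.335, -0.289, 0.04, 0, 0, 0.6, 1, -0.335, -0.289, 0.04, 0, 0, 0.6, 1, -0.335, -0.289, 0.04, 0, 0, 0.6, 1]
}}

```text
time: 2.62
eef_pos: [0.4507, -0.2384, 0.3606]
tcp_rot: [0.707, 0.707, 0.0, -0.001]
contact_force: [0.2, 0.6, 0.2]
opening: 1.001
finger_force: 0.0
```

Run:
```python
from plant import ctrl
from h import *
c=ctrl.read_camera('wrist');cv2.imwrite('pics/w1.png',c['pixels'][:,:,::-1])
np.save('w1.npy',c,allow_pickle=True)
print(c['xyz'],[proj(c,p).round(0) for p in([.55,-.18,.03],[.346,-.3,.014],[.346,-.14,.014])])
```

```text
[ 0.45131775 -0.15386303  0.50390426] [array([346., 128.]), array([218., 200.]), array([211., 100.])]
```

View pics/w1.png

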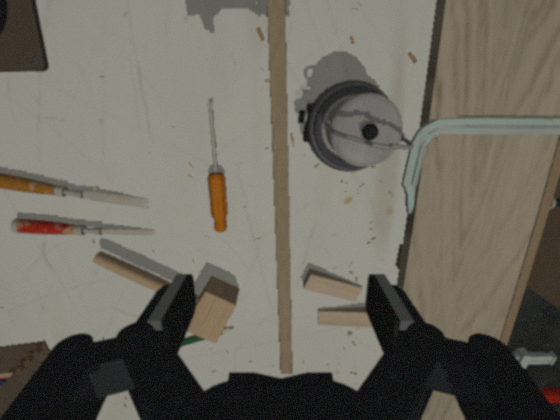

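The wrist view shows the screwdriver with its tip at (210,98) and its butt at (221,231). The pot is at about (365,125), with the wire running from about (330,110) to (408,143). I need an enlarged view of it.

Run:
```python
from h import *
from plant import ctrl
c=np.load('w1.npy',allow_pickle=True).item();t=ctrl.read_camera('top')
np.save('t1.npy',t,allow_pickle=True)
A=crop(c,300,75,125,105,4);B=crop(t,335,158,42,60,7)
A=np.vstack([A,np.zeros((max(0,B.shape[0]-A.shape[0]),A.shape[1],3),np.uint8)]);B=np.vstack([B,np.zeros((A.shape[0]-B.shape[0],B.shape[1],3),np.uint8)])
o=np.hstack([A,B]);o=cv2.convertScaleAbs(o,alpha=1.4,beta=0);cv2.imwrite('pics/c2.png',o);print(o.shape)
for n,uv,z in(('tip',(210,98),.014),('butt',(221,231),.014),('hb',(216,172),.014),('railL',(272,200),0),('railR',(287,200),0),('wall',(405,240),0)):print(n,onz(c,uv,z).round(4))
```

```text
(420, 794, 3)
tip [ 0.3441 -0.1377  0.014 ]
butt [ 0.3475 -0.3556  0.014 ]
hb [ 0.3458 -0.2514  0.014 ]
railL [ 0.4367 -0.3032  0.    ]
railR [ 0.4626 -0.3032  0.    ]
wall [ 0.6782 -0.3786  0.    ]
```

View pics/c2.png

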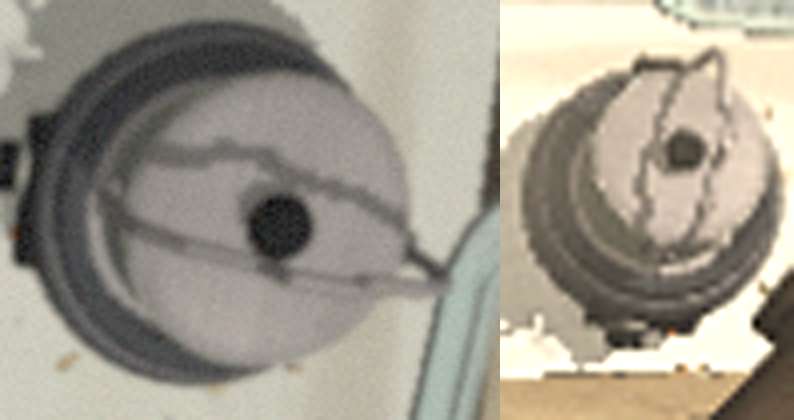

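Run:
```python
from h import *
c=np.load('w1.npy',allow_pickle=True).item();t=np.load('t1.npy',allow_pickle=True).item()
W=lambda x,y:(300+x/4-.4,75+y/4-.4);T=lambda x,y:(335+(x-500)/7-.4,158+y/7-.4)
for n,a,b in(('kink',(272,266),(717,153)),('sh_far',(445,285),(714,55)),('sh_near',(130,222),(690,245)),('knob',(280,227),(684,150))):
    p,e=tri(c,W(*a),t,T(*b));print(n,p.round(4),round(e,4))
for z in(.138,.134):print(onz(c,W(280,227),z),onz(t,T(684,150),z))
print('kink at heights',[ (z,onz(c,W(272,266),z).round(3),onz(t,T(717,153),z).round(3)) for z in(.15,.165,.18)])
# warmer centre from dark base circle in wrist crop
```

```text
kink [ 0.5474 -0.1873  0.1652] 0.0018
sh_far [ 0.6008 -0.1918  0.1496] 0.0035
sh_near [ 0.5085 -0.1768  0.1472] 0.0031
knob [ 0.5583 -0.1787  0.1274] 0.0008
[ 0.5556409  -0.17824309  0.138     ] [ 0.55552103 -0.17670048  0.138     ]
[ 0.55678134 -0.17850961  0.134     ] [ 0.5564199  -0.17738906  0.134     ]
kink at heights [(0.15, array([ 0.551, -0.188,  0.15 ]), array([ 0.552, -0.191,  0.15 ])), (0.165, array([ 0.547, -0.187,  0.165]), array([ 0.548, -0.188,  0.165])), (0.18, array([ 0.542, -0.185,  0.18 ]), array([ 0.545, -0.185,  0.18 ]))]
```

Emit:
{"api": "move_tool", "payload": {
  "deltas": [0, 0.05, 0.02, 0, 0, 0, 1, -0.023, 0.105, 0.06, 0, 0, 0, 1, -0.023, 0.105, 0.06, 0, 0, 0, 1, -0.023, 0.105, 0.06, 0, 0, 0, 1]
}}

```text
time: 3.22
eef_pos: [0.5558, -0.2611, 0.3012]
tcp_rot: [0.706, 0.708, -0.0, -0.001]
contact_force: [-0.1, 0.5, -0.6]
opening: 1.001
finger_force: 0.0
```

Run:
```python
from plant import ctrl
from h import *
c=ctrl.read_camera('wrist');s=ctrl.read_camera('scene')
np.save('w2.npy',c,allow_pickle=True);np.save('s2.npy',s,allow_pickle=True)
u=proj(c,[.556,-.178,.14]);v=proj(s,[.556,-.178,.16]);print(c['xyz'],u,v)
x0,y0=int(u[0])-75,max(0,int(u[1])-75);a,b=int(v[0])-28,int(v[1])-37
print(x0,y0,a,b)
A=crop(c,x0,y0,120,150,4);B=crop(s,a,b,40,75,8)
o=cv2.convertScaleAbs(np.hstack([A,B]),alpha=1.5);cv2.imwrite('pics/c3.png',o);print(o.shape)
```

```text
[ 0.55630101 -0.17645029  0.44433812] [280.36524912 110.50992068] [363.99568107 242.45327843]
205 35 335 205
(600, 800, 3)
```

View pics/c3.png

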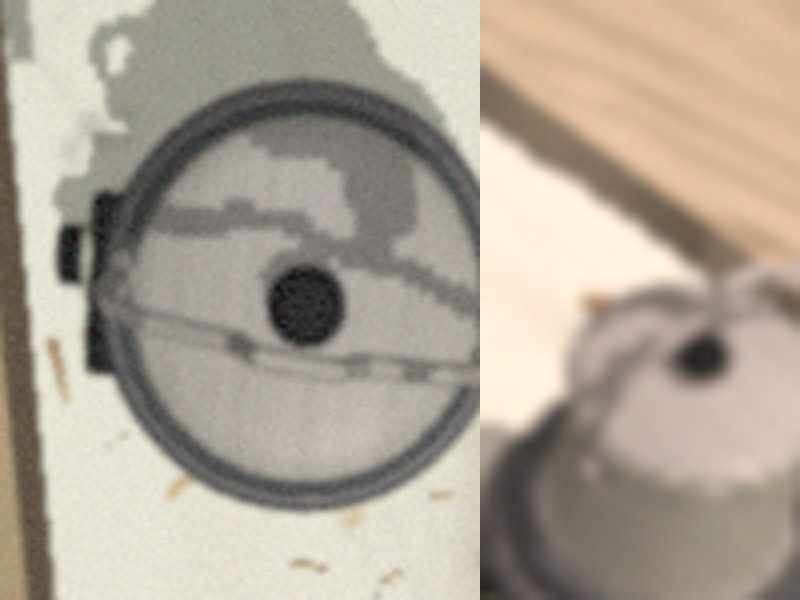

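The plan view puts the knob at (306,305) in the crop and the near ear at (112,300). The wire passes just on the −y side of the knob. The far half is cut off, so I'll crop again.

Run:
```python
from h import *
c=np.load('w2.npy',allow_pickle=True).item()
A=crop(c,220,85,130,70,6);cv2.imwrite('pics/c4.png',cv2.convertScaleAbs(A,alpha=1.5))
```

```text
(no output)
```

View pics/c4.png

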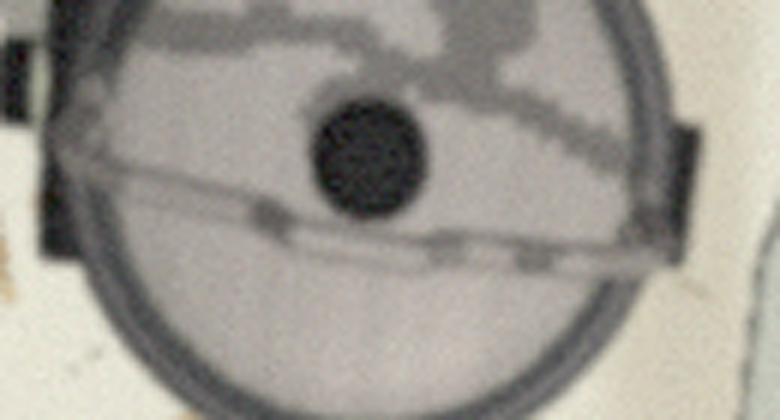

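Run:
```python
from h import *
from plant import ctrl
c=np.load('w1.npy',allow_pickle=True).item();t=np.load('t1.npy',allow_pickle=True).item()
print('clamp end',tri(c,(411,210),t,(391,159)))
for z in(0,.02,.04): print(z,'rail edges wrist',onz(c,(272,130),z)[0].round(3),onz(c,(286,130),z)[0].round(3),'top',onz(t,(360,219),z).round(3)[:2],onz(t,(360,211.5),z)[0].round(3))
s=ctrl.get_state();print(todelta(s['eef_pos'],s['tcp_rot'],[.3458,-.277,.10],.016))
```

```text
clamp end (array([ 0.6425264 , -0.29424771,  0.08348505]), np.float64(0.0019818343860308757))
0 rail edges wrist 0.438 0.46 top [ 0.438 -0.195] 0.466
0.02 rail edges wrist 0.438 0.46 top [ 0.435 -0.192] 0.463
0.04 rail edges wrist 0.439 0.459 top [ 0.433 -0.188] 0.459
(array([-0.0145, -0.2103,  0.2032]), array([ 0.0026,  0.0018, -0.0147]))
```

Emit:
{"api": "move_tool", "payload": {
  "deltas": [-0.014, -0.06, 0, 0, 0, 0, 1, -0.014, -0.12, 0.02, 0, 0, 0, 1, -0.014, -0.17, 0.05, 0, 0, -0.015, 1, -0.014, -0.21, 0.1, 0, 0, -0.015, 1, -0.014, -0.21, 0.16, 0, 0, -0.015, 1, -0.014, -0.21, 0.203, 0, 0, -0.015, 1, -0.014, -0.21, 0.203, 0, 0, -0.015, 1],
  "squeeze": 100
}}

```text
time: 4.2
eef_pos: [0.3437, -0.2749, 0.0971]
tcp_rot: [0.702, 0.712, 0.0, -0.002]
contact_force: [0.0, 1.0, -0.1]
opening: 1.0
finger_force: 0.0
```

Run:
```python
from plant import ctrl
from h import *
c=ctrl.read_camera('wrist');s=ctrl.get_state()
h=cv2.cvtColor(c['pixels'],cv2.COLOR_RGB2HSV);m=cv2.inRange(h,np.array((3,150,60)),np.array((20,255,255)))
n,l,st,ce=cv2.connectedComponentsWithStats(m);i=1+np.argmax(st[1:,4]);print(st[i],ce[i])
ys,xs=np.nonzero(l==i);P=np.array([onz(c,(float(x),float(y)),.014)[:2] for x,y in zip(xs,ys)])
u,sv,vt=np.linalg.svd(P-P.mean(0),full_matrices=False);print(P.mean(0),vt[0],P.min(0),P.max(0))
print(todelta(s['eef_pos'],s['tcp_rot'],[P.mean(0)[0],-.277,.003],.016))
cv2.imwrite('pics/w3.png',c['pixels'][:,:,::-1])
```

```text
[ 265  193   35  118 3388] [282.344451   247.42178276]
[ 0.34605813 -0.29898809] [ 0.01858971 -0.9998272 ] [ 0.33183515 -0.35919175] [ 0.35978356 -0.25160372]
(array([-0.0003,  0.0008,  0.0965]), array([ 0.0006,  0.0007, -0.0012]))
```

Emit:
{"api": "move_tool", "payload": {
  "deltas": [0, 0.001, 0.04, 0, 0, 0, 1, 0, 0.001, 0.075, 0, 0, 0, 1, 0, 0.001, 0.09, 0, 0, 0, 1, 0, 0.001, 0.094, 0, 0, 0, 1, 0, 0.001, 0.094, 0, 0, 0, 0.3, 0, 0.001, 0.094, 0, 0, 0, 0.1, 0, 0.001, 0.094, 0, 0, 0, 0, 0, 0.001, 0.094, 0, 0, 0, 0, 0, 0.001, 0.094, 0, 0, 0, 0],
  "squeeze": 100
}}

```text
time: 5.38
eef_pos: [0.3469, -0.2773, 0.0055]
tcp_rot: [0.702, 0.712, -0.0, 0.001]
contact_force: [-0.6, 2.0, 5.8]
opening: 0.303
finger_force: 98.0
```

Emit:
{"api": "move_tool", "payload": {
  "deltas": [0, 0, -0.01, 0, 0, 0, 0, 0, 0, -0.04, 0, 0, 0, 0, 0, 0, -0.09, 0, 0, 0, 0, 0, 0, -0.14, 0, 0, 0, 0, 0, 0, -0.17, 0, 0, 0, 0, 0, 0, -0.17, 0, 0, 0, 0, 0, 0, -0.17, 0, 0, 0, 0]
}}

```text
time: 6.25
eef_pos: [0.3457, -0.2758, 0.1728]
tcp_rot: [0.702, 0.712, 0.0, -0.001]
contact_force: [0.1, -0.4, -0.6]
opening: 0.303
finger_force: 98.5
```

Run:
```python
from plant import ctrl
from h import *
c=ctrl.read_camera('wrist');s=ctrl.get_state();np.save('w4.npy',c,allow_pickle=True)
r=R.from_quat(s['tcp_rot']);print([proj(c,s['eef_pos']+r.apply(p)) for p in([.0276,0,-.0085],[.06,0,-.0085],[.1356,0,-.0085])])
print(s['time'],s['wrist_torque'],s['contact_force'])
print(todelta(s['eef_pos'],s['tcp_rot'],[.525,-.346,.20],-.18))
cv2.imwrite('pics/w4.png',cv2.convertScaleAbs(c['pixels'][:,:,::-1],alpha=1.4))
```

```text
[array([278.77326998, 233.03642567]), array([278.66772184, 166.24397346]), array([278.37254775, -35.11926516])]
6.3 [0.02093458 0.03579384 0.00401199] [ 0.15940275  0.16205832 -1.85028289]
(array([-0.073 ,  0.1784, -0.0285]), array([-0.0027, -0.0029,  0.195 ]))
```

View pics/w4.png

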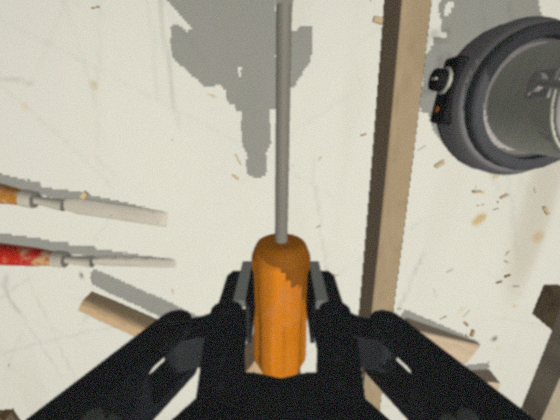

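The shank runs straight ahead from (281,238) to (285,0), about 1 to 2 mm and 0.018 rad toward +y of the tool. I'll go to the pre-insert pose.

Emit:
{"api": "move_tool", "payload": {
  "deltas": [-0.03, 0.03, -0.03, 0, 0, 0.04, 0, -0.073, 0.08, -0.03, 0, 0, 0.1, 0, -0.073, 0.13, -0.03, 0, 0, 0.18, 0, -0.073, 0.177, -0.03, 0, 0, 0.18, 0, -0.073, 0.177, -0.02, 0, 0, 0.18, 0, -0.073, 0.177, 0.01, 0, 0, 0.18, 0, -0.073, 0.177, 0.02, 0, 0, 0.18, 0, -0.073, 0.177, 0.02, 0, 0, 0.18, 0, -0.073, 0.177, 0.02, 0, 0, 0.18, 0]
}}

```text
time: 7.42
eef_pos: [0.5245, -0.3476, 0.1553]
tcp_rot: [0.763, 0.646, 0.0, 0.001]
contact_force: [0.4, -0.0, -0.8]
opening: 0.304
finger_force: 98.7
```

Run:
```python
from plant import ctrl
from h import *
c=ctrl.read_camera('wrist');s=ctrl.get_state();np.save('w5.npy',c,allow_pickle=True)
print(s['time'],todelta(s['eef_pos'],s['tcp_rot'],np.array([.554,-.189,.1515])-np.r_[.062*np.array([.18,.983]),0],-.165))
r=R.from_quat(s['tcp_rot'])
P={n:proj(c,p).round(1) for n,p in dict(knob=[.556,-.178,.138],kink=[.554,-.189,.184]).items()};print(P)
cv2.imwrite('pics/w5.png',cv2.convertScaleAbs(c['pixels'][:,:,::-1],alpha=1.4))
```

```text
7.475 (array([0.0994, 0.0017, 0.0041]), array([ 0.0019,  0.0013, -0.0003]))
{'knob': array([ 286.5, -110.5]), 'kink': array([ 288.9, -169.3])}
```

View pics/w5.png

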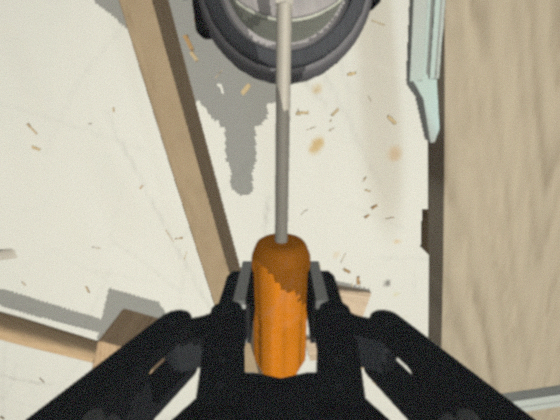

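The shank lines up with the pot's centre at about column 285. I'll insert it slowly.

Emit:
{"api": "move_tool", "payload": {
  "deltas": [0.02, 0.001, 0.003, 0, 0, 0, 0, 0.04, 0.001, 0.003, 0, 0, 0, 0, 0.06, 0.001, 0.003, 0, 0, 0, 0, 0.08, 0.001, 0.003, 0, 0, 0, 0, 0.099, 0.001, 0.003, 0, 0, 0, 0, 0.099, 0.001, 0.003, 0, 0, 0, 0]
}}

```text
time: 8.22
eef_pos: [0.5419, -0.2479, 0.1513]
tcp_rot: [0.762, 0.647, -0.0, -0.0]
contact_force: [-0.2, -1.2, -0.8]
opening: 0.3
finger_force: 98.7
```

Run:
```python
from plant import ctrl
from h import *
c=ctrl.read_camera('wrist');s=ctrl.get_state();np.save('w6.npy',c,allow_pickle=True)
sc=ctrl.read_camera('scene')
v=proj(sc,[.556,-.178,.16]);a,b=int(v[0])-40,int(v[1])-45
A=cv2.resize(c['pixels'][0:270,130:430,::-1],None,fx=1.4,fy=1.4);B=crop(sc,a,b,75,76,5)
h=max(A.shape[0],B.shape[0]);f=lambda I:np.vstack([I,np.zeros((h-I.shape[0],I.shape[1],3),np.uint8)])
o=cv2.convertScaleAbs(np.hstack([f(A),f(B)]),alpha=1.4);print(o.shape,s['time'],s['eef_pos'],s['contact_force']);cv2.imwrite('pics/c6.png',o)
```

```text
(380, 795, 3) 8.275 [ 0.54188973 -0.24885911  0.15138975] [-0.46703222 -0.0476641  -0.7187464 ]
```

View pics/c6.png

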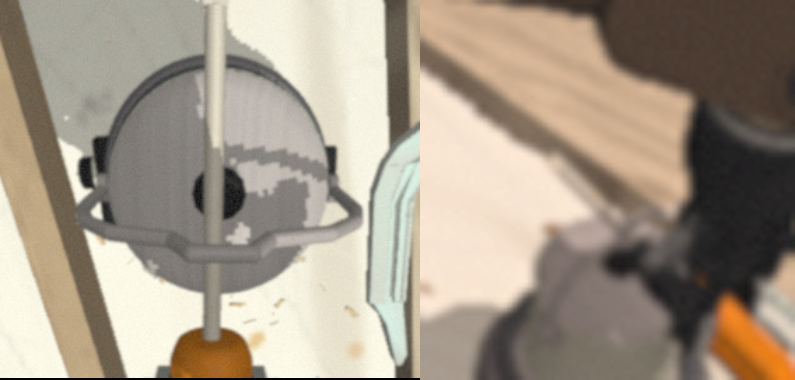

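The shank lies under the kink: wire kink at (218,250), shank at (212,250). I'll raise it, carrying the wire toward upright.

Run:
```python
from h import *
c=np.load('w6.npy',allow_pickle=True).item()
print([onz(c,(218/1.4+130,250/1.4),z).round(4) for z in(.18,.184)],onz(c,(218/1.4+130,193/1.4),.138).round(4))
```

```text
[array([ 0.5542, -0.1898,  0.18  ]), array([ 0.5543, -0.1889,  0.184 ])] [ 0.5567 -0.1785  0.138 ]
```

Emit:
{"api": "move_tool", "payload": {
  "deltas": [0, 0.0015, -0.005, 0, 0, 0, 0, 0, 0.0015, -0.01, 0, 0, 0, 0, 0, 0.0015, -0.014, 0, 0, 0, 0, 0.002, 0.0015, -0.017, 0, 0, 0, 0, 0.005, 0.0015, -0.019, 0, 0, 0, 0, 0.008, 0.0015, -0.021, 0, 0, 0, 0, 0.011, 0.0015, -0.022, 0, 0, 0, 0, 0.011, 0.0015, -0.022, 0, 0, 0, 0, 0.011, 0.0015, -0.022, 0, 0, 0, 0],
  "squeeze": 110
}}

```text
time: 9.45
eef_pos: [0.5447, -0.2388, 0.1727]
tcp_rot: [0.763, 0.646, -0.0, -0.0]
contact_force: [-0.1, 0.1, -4.7]
opening: 0.297
finger_force: 110.5
```

Run:
```python
from plant import ctrl
from h import *
c=ctrl.read_camera('wrist');s=ctrl.get_state();np.save('w7.npy',c,allow_pickle=True);print(s['eef_pos'],s['contact_force'],s['wrist_torque'])
cv2.imwrite('pics/w7.png',cv2.convertScaleAbs(c['pixels'][0:300,100:460,::-1],alpha=1.4))
```

```text
[ 0.54474688 -0.23887557  0.17289317] [ 0.52216517  1.12812517 -4.49374619] [-0.14981634  0.01983695 -0.00393681]
```

Create kn.py:
```python
from plant import ctrl
from h import *
def knob(c,pr=True):
    g=cv2.cvtColor(c['pixels'],cv2.COLOR_RGB2GRAY)[0:230,200:370];m=(g<35).astype(np.uint8)
    n,l,st,ce=cv2.connectedComponentsWithStats(m)
    return [(st[i].tolist(),(ce[i]+[200,0]).round(1).tolist()) for i in range(1,n) if 80<st[i,4]<4000]
if __name__=='__main__':
    for f in('w6.npy','w7.npy'):
        try: print(f,knob(np.load(f,allow_pickle=True).item()))
        except Exception as e: print(e)
    c=ctrl.read_camera('wrist');s=ctrl.get_state();print('now',knob(c));print(s['time'],s['eef_pos'],s['contact_force'].round(2),s['wrist_torque'].round(3))
```

```text
(no output)
```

Emit:
{"api": "move_tool", "payload": {
  "deltas": [0, 0, -0.003, 0, 0, 0, 0, 0, 0, -0.006, 0, 0, 0, 0, 0, 0, -0.01, 0, 0, 0, 0, 0, 0, -0.015, 0, 0, 0, 0, 0, 0, -0.02, 0, 0, 0, 0, 0, 0, -0.025, 0, 0, 0, 0, 0, 0, -0.03, 0, 0, 0, 0, 0, 0, -0.03, 0, 0, 0, 0]
}}

```text
time: 10.5
eef_pos: [0.5453, -0.2392, 0.2041]
tcp_rot: [0.763, 0.646, 0.0, 0.001]
contact_force: [-0.2, -0.0, -5.1]
opening: 0.295
finger_force: 110.5
```

```bash
python3 kn.py
```

```text
w6.npy [([0, 98, 7, 25, 121], [202.1, 109.4]), ([90, 121, 14, 35, 327], [295.8, 138.7]), ([69, 125, 6, 26, 105], [271.7, 137.5])]
w7.npy [([3, 111, 9, 29, 131], [207.0, 120.9]), ([67, 142, 8, 25, 138], [270.7, 154.8]), ([90, 143, 8, 25, 110], [292.7, 155.0])]
now [([66, 142, 9, 26, 147], [270.8, 155.0]), ([90, 143, 7, 25, 114], [292.6, 155.1])]
10.55 [ 0.5450609  -0.23903011  0.20363956] [ 0.85  0.11 -4.56] [-0.173  0.055  0.055]
```

Create pot.py:
```python
from kn import *
c=ctrl.read_camera('wrist');s=ctrl.get_state()
k=knob(c);b=[x for x in k if 255<x[1][0]<310];print(k)
u=np.mean([x[1] for x in b[:2]],0);z=s['eef_pos'][2]-.033
p=onz(c,u,z);print('pot',p.round(4),'bottom~',round(z-.09,4),'t',s['time'],'F',s['contact_force'].round(2))
r=R.from_quat(s['tcp_rot']);print('tool shift to mat',r.inv().apply(np.r_[np.array([.5531,.3006])-p[:2],0]).round(4),'drop to bottom=.010:',round(z-.09-.010,4),'tcp',s['eef_pos'].round(4),'pot in tool',r.inv().apply(p-s['eef_pos']).round(4))
```

```bash
python3 pot.py
```

```text
[([10, 111, 8, 20, 82], [213.3, 117.6]), ([67, 142, 8, 26, 146], [270.9, 155.3]), ([90, 143, 8, 25, 120], [292.8, 155.7])]
pot [ 0.5562 -0.181   0.1703] bottom~ 0.0803 t 10.6 F [ 0.09 -0.65 -4.57]
tool shift to mat [ 0.4746 -0.0822  0.    ] drop to bottom=.010: 0.0703 tcp [ 0.5449 -0.2389  0.2033] pot in tool [0.059  0.0016 0.033 ]
```

Emit:
{"api": "move_tool", "payload": {
  "deltas": [0.002, 0, -0.003, 0, 0, 0, 0, 0.007, -0.001, -0.006, 0, 0, 0, 0, 0.014, -0.002, -0.009, 0, 0, 0, 0, 0.024, -0.004, -0.01, 0, 0, 0, 0, 0.036, -0.006, -0.01, 0, 0, 0, 0, 0.05, -0.009, -0.01, 0, 0, 0, 0, 0.066, -0.011, -0.01, 0, 0, 0, 0, 0.083, -0.014, -0.01, 0, 0, 0, 0, 0.1, -0.017, -0.01, 0, 0, 0, 0, 0.117, -0.02, -0.01, 0, 0, 0, 0]
}}

```text
time: 11.85
eef_pos: [0.5444, -0.1189, 0.2134]
tcp_rot: [0.763, 0.647, 0.0, 0.0]
contact_force: [0.5, 0.2, -5.5]
opening: 0.3
finger_force: 110.5
```

Emit:
{"api": "move_tool", "payload": {
  "deltas": [0.017, -0.003, 0, 0, 0, 0, 0, 0.034, -0.006, 0, 0, 0, 0, 0, 0.051, -0.009, 0, 0, 0, 0, 0, 0.068, -0.012, 0, 0, 0, 0, 0, 0.085, -0.015, 0, 0, 0, 0, 0, 0.102, -0.018, 0, 0, 0, 0, 0, 0.119, -0.021, 0, 0, 0, 0, 0, 0.136, -0.024, 0, 0, 0, 0, 0, 0.153, -0.027, 0, 0, 0, 0, 0, 0.17, -0.03, 0, 0, 0, 0, 0]
}}

```text
time: 13.1
eef_pos: [0.5427, 0.0535, 0.2133]
tcp_rot: [0.763, 0.646, -0.0, -0.0]
contact_force: [0.2, 0.9, -4.2]
opening: 0.299
finger_force: 110.5
```

Emit:
{"api": "move_tool", "payload": {
  "deltas": [0.017, -0.003, 0, 0, 0, 0, 0, 0.034, -0.006, 0, 0, 0, 0, 0, 0.051, -0.009, 0, 0, 0, 0, 0, 0.068, -0.012, 0, 0, 0, 0, 0, 0.084, -0.014, 0, 0, 0, 0, 0, 0.098, -0.017, 0, 0, 0, 0, 0, 0.11, -0.019, 0, 0, 0, 0, 0, 0.119, -0.021, 0, 0, 0, 0, 0, 0.125, -0.022, 0, 0, 0, 0, 0, 0.128, -0.022, 0, 0, 0, 0, 0]
}}

```text
time: 14.35
eef_pos: [0.5421, 0.1824, 0.2133]
tcp_rot: [0.763, 0.646, -0.0, 0.0]
contact_force: [-0.0, 0.7, -3.9]
opening: 0.295
finger_force: 110.5
```

```bash
python3 pot.py
```

```text
[([66, 140, 9, 28, 155], [270.3, 153.5]), ([90, 143, 7, 24, 96], [292.4, 154.1])]
pot [0.5531 0.2415 0.1803] bottom~ 0.0903 t 14.4 F [-0.48 -0.45 -4.85]
tool shift to mat [ 0.0583 -0.0097  0.    ] drop to bottom=.010: 0.0803 tcp [0.5422 0.1826 0.2133] pot in tool [0.0599 0.0011 0.033 ]
```

Emit:
{"api": "move_tool", "payload": {
  "deltas": [0.004, -0.001, 0, 0, 0, 0, 0, 0.012, -0.002, 0, 0, 0, 0, 0, 0.022, -0.004, 0, 0, 0, 0, 0, 0.033, -0.006, 0, 0, 0, 0, 0, 0.044, -0.007, 0, 0, 0, 0, 0, 0.052, -0.009, 0, 0, 0, 0, 0, 0.057, -0.01, 0, 0, 0, 0, 0, 0.058, -0.01, 0, 0, 0, 0, 0, 0.058, -0.01, 0, 0, 0, 0, 0, 0.058, -0.01, 0, 0, 0, 0, 0]
}}

```text
time: 15.65
eef_pos: [0.5418, 0.2408, 0.2133]
tcp_rot: [0.763, 0.646, -0.0, 0.0]
contact_force: [0.2, -0.1, -4.7]
opening: 0.294
finger_force: 110.5
```

Add to pot.py:
```python
h=cv2.cvtColor(c['pixels'],cv2.COLOR_RGB2HSV);m=cv2.inRange(h,np.array((5,80,60)),np.array((22,255,255)));m[225:]=0
cv2.imwrite('pics/mask.png',m)
n,l,st,ce=cv2.connectedComponentsWithStats(m);big=[i for i in range(1,n) if st[i,4]>150];print([st[i].tolist() for i in big])
pts=np.argwhere(np.isin(l,big))[:,::-1].astype(float)
if len(pts):
    Q=np.array([onz(c,q,.01)[:2] for q in pts]);print('mat circle',cv2.minEnclosingCircle(Q.astype(np.float32)))
```

```bash
python3 pot.py
```

```text
[([67, 142, 8, 26, 144], [270.6, 154.9]), ([90, 144, 7, 24, 100], [292.6, 155.4])]
pot [0.5529 0.2991 0.1803] bottom~ 0.0903 t 15.7 F [-0.48  0.12 -5.09]
tool shift to mat [ 0.0016 -0.     -0.    ] drop to bottom=.010: 0.0803 tcp [0.5418 0.2408 0.2133] pot in tool [0.0593 0.0013 0.033 ]
[[116, 14, 22, 29, 152], [39, 41, 145, 146, 3221]]
mat circle ((0.3811284601688385, 0.35103362798690796), 0.0980679988861084)
```

Emit:
{"api": "move_tool", "payload": {
  "deltas": [0.001, 0, 0.004, 0, 0, 0, 0, 0.002, 0, 0.012, 0, 0, 0, 0, 0.002, 0, 0.022, 0, 0, 0, 0, 0.002, 0, 0.033, 0, 0, 0, 0, 0.002, 0, 0.044, 0, 0, 0, 0, 0.002, 0, 0.054, 0, 0, 0, 0, 0.002, 0, 0.062, 0, 0, 0, 0, 0.002, 0, 0.067, 0, 0, 0, 0, 0.002, 0, 0.07, 0, 0, 0, 0, 0.002, 0, 0.07, 0, 0, 0, 0]
}}

```text
time: 16.95
eef_pos: [0.5421, 0.2431, 0.1433]
tcp_rot: [0.763, 0.646, 0.0, 0.0]
contact_force: [0.4, 0.5, -5.4]
opening: 0.299
finger_force: 110.5
```

```bash
python3 pot.py | head -4
```

```text
[([67, 143, 8, 25, 132], [270.7, 155.3]), ([90, 143, 8, 25, 98], [292.7, 155.0])]
pot [0.5532 0.3014 0.1106] bottom~ 0.0206 t 17.0 F [-0.23  0.12 -4.08]
tool shift to mat [-0.0008  0.     -0.    ] drop to bottom=.010: 0.0106 tcp [0.5423 0.2431 0.1436] pot in tool [0.0593 0.0012 0.033 ]
[[0, 0, 125, 161, 3422], [97, 77, 87, 148, 1909]]
```

Emit:
{"api": "move_tool", "payload": {
  "deltas": [0, 0, 0.002, 0, 0, 0, 0, 0, 0, 0.004, 0, 0, 0, 0, 0, 0, 0.005, 0, 0, 0, 0, 0, 0, 0.006, 0, 0, 0, 0, 0, 0, 0.007, 0, 0, 0, 0, 0, 0, 0.008, 0, 0, 0, 0, 0, 0, 0.009, 0, 0, 0, 0, 0, 0, 0.01, 0, 0, 0, 0, 0, 0, 0.011, 0, 0, 0, 0, 0, 0, 0.011, 0, 0, 0, 0]
}}

```text
time: 18.25
eef_pos: [0.5426, 0.2433, 0.133]
tcp_rot: [0.763, 0.646, 0.001, 0.0]
contact_force: [0.4, 1.2, -1.8]
opening: 0.298
finger_force: 110.6
```

```bash
python3 pot.py | head -3
```

```text
[([65, 144, 10, 25, 181], [269.7, 156.6])]
pot [0.5468 0.3019 0.1   ] bottom~ 0.01 t 18.3 F [ 0.04 -0.07 -2.04]
tool shift to mat [-0.0002  0.0064  0.    ] drop to bottom=.010: -0.0 tcp [0.5426 0.2432 0.133 ] pot in tool [ 0.0585 -0.0056  0.033 ]
```

Emit:
{"api": "move_tool", "payload": {
  "deltas": [0, 0, 0.002, 0, 0, 0, 0, 0, 0, 0.005, 0, 0, 0, 0, 0, 0, 0.009, 0, 0, 0, 0, 0, 0, 0.013, 0, 0, 0, 0, 0, 0, 0.015, 0, 0, 0, 0, 0, 0, 0.015, 0, 0, 0, 0]
}}

```text
time: 19.05
eef_pos: [0.542, 0.243, 0.117]
tcp_rot: [0.763, 0.646, -0.0, -0.0]
contact_force: [-0.0, 0.6, -1.4]
opening: 0.297
finger_force: 110.6
```

```bash
python3 pot.py | head -3
```

```text
[([65, 146, 10, 30, 203], [269.8, 161.3]), ([90, 148, 8, 27, 153], [293.0, 161.5])]
pot [0.5523 0.2978 0.0842] bottom~ -0.0058 t 19.1 F [ 0.4   0.65 -1.64]
tool shift to mat [ 0.0029  0.0004 -0.    ] drop to bottom=.010: -0.0158 tcp [0.5421 0.243  0.1172] pot in tool [0.0557 0.001  0.033 ]
```

Emit:
{"api": "move_tool", "payload": {
  "deltas": [-0.004, 0, 0, 0, 0, 0, 0, -0.012, 0, 0, 0, 0, 0, 0, -0.025, 0, 0, 0, 0, 0, 0, -0.04, -0.001, 0, 0, 0, 0, 0, -0.055, -0.001, 0, 0, 0, 0, 0, -0.07, -0.001, 0, 0, 0, 0, 0, -0.085, -0.001, 0, 0, 0, 0, 0, -0.1, -0.002, 0, 0, 0, 0, 0, -0.115, -0.002, 0, 0, 0, 0, 0, -0.13, -0.002, 0, 0, 0, 0, 0]
}}

```text
time: 20.35
eef_pos: [0.5186, 0.1142, 0.1174]
tcp_rot: [0.763, 0.646, 0.0, 0.0]
contact_force: [-0.2, -0.8, -1.5]
opening: 0.296
finger_force: 110.6
```

Emit:
{"api": "move_tool", "payload": {
  "deltas": [-0.02, 0, 0, 0, 0, 0, 0, -0.045, 0.002, 0, 0, 0, 0, 0, -0.07, 0.012, 0, 0, 0, 0, 0, -0.08, 0.03, 0, 0, 0, 0, 0, -0.08, 0.035, 0.01, 0, 0, 0, 0, -0.08, 0.035, 0.035, 0, 0, 0, 0, -0.08, 0.035, 0.06, 0, 0, 0, 0, -0.08, 0.035, 0.08, 0, 0, 0, 0, -0.08, 0.035, 0.09, 0, 0, 0, 0, -0.08, 0.035, 0.09, 0, 0, 0, 0]
}}

```text
time: 21.6
eef_pos: [0.5395, 0.0311, 0.0263]
tcp_rot: [0.763, 0.647, -0.001, -0.001]
contact_force: [-0.3, -0.4, -0.2]
opening: 0.297
finger_force: 110.7
```

Run:
```python
from plant import ctrl
from h import *
c=ctrl.read_camera('wrist');np.save('w8.npy',c,allow_pickle=True);t=ctrl.read_camera('top');np.save('t8.npy',t,allow_pickle=True)
s=ctrl.get_state();r=R.from_quat(s['tcp_rot']);print(s['eef_pos'],s['contact_force'])
# shank pixel width/centre per row: bright/contrast edges, to judge pitch against w4
for f in('w4.npy','w8.npy'):
    d=np.load(f,allow_pickle=True).item();h=cv2.cvtColor(d['pixels'],cv2.COLOR_RGB2HSV);m=cv2.inRange(h,np.array((3,150,40)),np.array((20,255,255)));m[:,:240]=0;m[:,325:]=0
    ys,xs=np.nonzero(m);print(f,ys.min(),ys.max(),xs.min(),xs.max(),xs.mean())
# mat+pot in top
h=cv2.cvtColor(t['pixels'],cv2.COLOR_RGB2HSV);m=cv2.inRange(h,np.array((5,70,90)),np.array((22,255,255)))[160:210,195:250]
ys,xs=np.nonzero(m);print('mat px',len(xs),xs.min()+195,xs.max()+195,ys.min()+160,ys.max()+160)
g=cv2.cvtColor(t['pixels'],cv2.COLOR_RGB2GRAY)[150:210,195:260];n,l,st,ce=cv2.connectedComponentsWithStats((g<45).astype(np.uint8))
for i in range(1,n):
    if st[i,4]>3:
        uv=ce[i]+[195,150];print(st[i],uv,onz(t,uv,.1).round(4))
```

```text
[0.54079137 0.03070389 0.02787405] [ 0.54072865 -1.18538093 -1.34156679]
w4.npy 235 378 252 309 279.7654373927959
w8.npy 235 378 252 309 279.9415490930032
mat px 187 199 246 169 200
```

Emit:
{"api": "move_tool", "payload": {
  "deltas": [0, 0, 0.006, 0, 0, 0, 0, 0, 0, 0.012, 0, 0, 0, 0, 0, 0, 0.016, 0, 0, 0, 0, 0, 0, 0.019, 0, 0, 0, 0, 0, 0, 0.021, 0, 0, 0, 0, 0, 0, 0.0215, 0, 0, 0, 0, 0, 0, 0.0215, 0, 0, 0, 0]
}}

```text
time: 22.58
eef_pos: [0.5403, 0.0305, 0.0059]
tcp_rot: [0.763, 0.646, 0.0, 0.0]
contact_force: [0.5, -0.1, -1.2]
opening: 0.296
finger_force: 110.7
```

Emit:
{"api": "move_tool", "payload": {
  "deltas": [0, 0, 0.0005, 0, 0, 0, 0, 0, 0, 0.0005, 0, 0, 0, 0.35, 0, 0, 0.0005, 0, 0, 0, 0.45, 0, 0, 0.0005, 0, 0, 0, 0.6, 0, 0, 0.0005, 0, 0, 0, 0.8, 0, 0, -0.01, 0, 0, 0, 0.8, 0, 0, -0.04, 0, 0, 0, 0.8, 0, 0, -0.09, 0, 0, 0, 0.8, 0, 0, -0.15, 0, 0, 0, 0.8, 0, 0, -0.2, 0, 0, 0, 0.8]
}}

```text
time: 23.82
eef_pos: [0.5404, 0.0305, 0.2092]
tcp_rot: [0.763, 0.646, 0.001, 0.001]
contact_force: [0.7, 0.6, -0.5]
opening: 0.797
finger_force: 0.0
```

Emit:
{"api": "move_tool", "payload": {
  "deltas": [-0.05, 0, -0.03, 0, 0, 0, 0.8, -0.11, 0, -0.06, 0, 0, 0, 0.8, -0.17, 0, -0.06, 0, 0, 0, 0.8, -0.2, 0, -0.06, 0, 0, 0, 0.8, -0.2, 0, -0.06, 0, 0, 0, 0.8]
}}

```text
time: 24.45
eef_pos: [0.5068, -0.1687, 0.2666]
tcp_rot: [0.764, 0.645, 0.0, 0.0]
contact_force: [-0.2, -0.2, 0.2]
opening: 0.802
finger_force: 0.0
```

Run:
```python
from plant import ctrl
from h import *
c=ctrl.read_camera('wrist');t=ctrl.read_camera('top');np.save('t9.npy',t,allow_pickle=True)
cv2.imwrite('pics/t9.png',t['pixels'][:,:,::-1]);cv2.imwrite('pics/w9.png',c['pixels'][:,:,::-1])
h=cv2.cvtColor(t['pixels'],cv2.COLOR_RGB2HSV)
m=cv2.inRange(h,np.array((3,150,100)),np.array((20,255,255)));m[:150]=0
n,l,st,ce=cv2.connectedComponentsWithStats(m);print('orange',[(st[i].tolist(),onz(t,ce[i],.014).round(3)) for i in range(1,n) if st[i,4]>60])
m=cv2.inRange(h,np.array((5,60,60)),np.array((24,255,255)));m[:160]=0;m[205:]=0;m[:,:205]=0;m[:,250:]=0
for r in range(165,204):print(r,''.join('#' if v else '.' for v in m[r,205:250]))
print([proj(t,p).round(1) for p in([.5531,.3006,.01],[.5531,.3006,.1],[.55,.3,.145])])
```

```text
orange [([292, 186, 27, 9, 120], array([0.54 , 0.012, 0.014])), ([403, 321, 5, 24, 89], array([ 0.033, -0.351,  0.014])), ([380, 323, 8, 27, 96], array([ 0.016, -0.274,  0.014])), ([137, 343, 21, 35, 322], array([-0.07 ,  0.559,  0.014]))]
165 .............................................
166 .............................................
167 .............................................
168 .............................................
169 ...................#.........................
170 .............................................
171 .............................................
172 .............................................
173 .........................##..................
174 ..........................###................
175 ...........................###...............
176 ..........
[... 755 characters left out ...]
.............#####............
192 ......####..................#####............
193 ......#####................#####.............
194 .......#####..............#####..............
195 ........#####.......#....######..............
196 .........####..........#######...............
197 ..........##################.................
198 ......###...###############..................
199 ......##.....############....................
200 ......##.......#######...................#...
201 .............................................
202 .............................................
203 .............................................
[array([223.9, 185.7]), array([221. , 180.4]), array([219.6, 178.5])]
```

The top view shows the mat's visible ring concentric with the pot's bottom, and the screwdriver lying on the bench at about (0.54, 0.01). The gripper is clear, so I'll hand the job in.

```bash
python3 -c "
from plant import ctrl
print(ctrl.sign_off())"
```

```text
the job is handed in; nothing more can be done
None
```

I lifted the pot out with the screwdriver and set it on the cork mat, centred to within a few millimetres in the top camera; the screwdriver lies flat on the bench, the gripper stayed off the pot, and the job was handed in at about 25 s with no verdict returned.

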